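Set out the seasonings in their dishes

ROBOT

A 6-joint arm with a two-finger parallel gripper is mounted at the origin on the work surface; the furniture and walls round the work are solid. World frame = base frame: x ahead of the robot, y to its left, z up, the work surface at z = 0. Lengths are in mm, angles in degrees, forces in N, time in s.
With the tool pointing down it reaches from about 350 to 850 mm from the base axis. Payload 8.1 kg.
Tool frame: the origin (TCP) lies at the very end of the fingers, on their centre line; the grasp point (between the pads) lies 19 mm behind it (ctrl.grip_point_offset is the distance from the TCP to the grasp point, in mm); z points along the fingers, y is the line along which they close (so a half turn about z gives the same grasp; the last joint's range is limited). The gripper opens to 85 mm and grips with 20 to 120 N. Pads are 22 mm wide; open, the fingers measure 114 mm over their backs; the gripper's body (76 mm by 85 mm) begins 54 mm behind the grasp point. The pads swing forward as they close: fully open they stand 13 mm farther back than shut.
Start: joints at [-79.148, 7.471, 85.268, -0, 87.261, -4.893], TCP at [162.833, -577.487, 231.292] pointing down, gripper open.
Joint ranges: [-169.43, 169.43], [-51.17, 129.36], [1.28, 143.12], [-76.62, 256.62], [0, 156.53], [-152.29, 152.29]. Speed limits (degrees/s): [136.94, 136.94, 159.86, 180, 180, 180].

INTERFACE

Orientations are given as [roll, pitch, yaw] about the fixed x, y, z axes, in that order (R = Rz(yaw) Ry(pitch) Rx(roll)).
In Python, from bench import ctrl, capture, calibration, workorder gives the robot as it stands.
- The arm moves only by the tool run_rows, called as name(argument=value, ...) on one line, values as JSON. Schema: {"type":"object","properties":{"plan":{"type":"array","items":{"type":"object","properties":{"d":{"type":"array","items":{"type":"number"},"minItems":3,"maxItems":3},"rot":{"type":"array","items":{"type":"number"},"minItems":3,"maxItems":3},"finger_gap":{"type":"number"}},"additionalProperties":false,"required":["finger_gap"]},"minItems":1,"maxItems":20},"only":{"type":"string"},"quiet":{"type":"boolean"},"lines":{"type":"string"}},"required":["plan"],"additionalProperties":false}. plan is a list of rows, 1 to 20 of them, each an object with the fields d (a list: dx, dy, dz in fractions of the full range, 1 being 1000 mm), rot (a list: a rotation vector rx, ry, rz in parts of the range, where 1.0 means 90 degrees), finger_gap (the finger opening in mm); a field left out counts as zero (the opening has to be given); each row is the pose to reach, as a shift and turn from the pose commanded when the call began, along the tool's axes at that moment; what a row does not reach only later rows make up. A row lasts 1/12 s, in which the tool goes at most 41.7 mm and 7.16 degrees, less where a joint would pass 70% of its speed; a pose out of reach is approached as far as the arm can. The fingers move at their own pace and stop on an object; the grip force is fixed at half the most. Time passes only in rows, so rows that do not move let the fingers close. The tool returns the time, the measured TCP pose, the force, the opening and the grip force at its end. only (a regular expression) keeps the lines of the reply that match it, lines (a string "A,B") keeps lines A to B, and quiet returns only ok. No shift or turn number may pass 1 either way. Input that does not fit is refused with a message, and nothing moves.
- ctrl.read_state(): the state, without advancing time (a new reading comes with each control period).
- capture(name): name is "side" or "top" or "wrist"; returns the picture (420x560x3 uint8, blue, green, red); there is no depth.
- calibration(name): a dict with "intrinsics" (3x3 intrinsics, pixels), "distortion" ([k1, k2, p1, p2, k3] as OpenCV has them; the pictures are not rectified), "cam_to_world" (4x4, takes a point from camera to world coordinates). Camera axes: x right, y up, looking along -z (the intrinsics and any distortion apply to the point x, -y, -z); pixel columns grow to the right and rows downward; lengths in mm; the calibration is good to about 2 mm. A picture is of the moment at which its call begins: read the wrist's pose just before it. calibration takes no time and is no camera call; for the wrist camera it gives the pose at the moment of the call.
- workorder.hand_in(): hands the job in; it is judged then, once.
The state is a dict: "clock": time; "joint_pos": joint angles; "qd": joint speeds; "joint_efforts": joint torques, N m; "tool_pos": TCP position; "ee_rot": TCP orientation; "force": force on the tool from outside, world axes, zero at the start; "torque": the same for the moment, N m; "gripper_width": finger opening in mm; "gripper_force": force on a finger pad.
Only numpy, scipy, OpenCV 4.12 (cv2) and the standard library are available. Lean on these libraries where they do the work, as an engineer would, in place of code of your own. Each camera call takes 0.05 s, during which the arm holds its last target. There are 200 camera calls.

TASK

Set the seasonings out for dinner, each standing upright inside the rim of its own little dish: the tall wooden pepper mill in the black dish, the short wooden salt mill in the white dish and the green-capped spice jar in the green dish. Somebody left the empty black cup in the green dish; stand it upright inside the rim of the blue coaster instead. Do not knock anything over, and leave the two mugs where they are.

Things in the scene. Friction and masses are not known exactly. Their poses are not given: they have to be found in the camera images.
- pepper_mill: Tall pale-wood pepper mill, round, 150 mm high: waisted body 58 mm across up to 108 mm, round wooden head 49 mm across from 109 to 139 mm, small metal knob 12 mm across on top. The head does not turn. About 0.18 kg. Origin: centre of the underside, z up the mill.
- salt_mill: Short pale-wood salt mill, round, 110 mm high: body 58 mm across up to 79 mm, round wooden head 50 mm across from 80 to 99 mm, small metal knob 12 mm across on top. The head does not turn. About 0.18 kg. Origin: centre of the underside, z up the mill.
- spice_jar: Round spice jar with a green cap and a green label, 106 mm high, jar 44 mm across, cap 45 mm across from 85 to 106 mm (fixed). About 0.11 kg. Origin: centre of the underside, z up the jar.
- black_cup: Empty black cup without a handle, open at the top, 83 mm high, 50 mm across at the foot and 57 mm at the rim. About 0.11 kg. Stands in the green dish at the start. Origin: centre of the underside, z up the cup.
- black_dish: Shallow round black dish fixed to the table, 92 mm across outside, 82 mm inside the rim; the inner floor is 4 mm and the rim 10 mm above the table. Origin: centre of the underside, at table height, z up.
- white_dish: Shallow round white dish fixed to the table, 92 mm across outside, 82 mm inside the rim; the inner floor is 4 mm and the rim 10 mm above the table. Origin: centre of the underside, at table height, z up.
- green_dish: Shallow round green dish fixed to the table, 80 mm across outside, 70 mm inside the rim; the inner floor is 4 mm and the rim 10 mm above the table. Origin: centre of the underside, at table height, z up.
- blue_coaster: Round blue ceramic coaster with a raised edge, fixed to the table, 88 mm across outside, 76 mm inside the rim; the inner floor is 4 mm and the rim 10 mm above the table. Origin: centre of the underside, at table height, z up.
- patterned_mug: White mug with a small leaf pattern, full of coffee, 94 mm high, 82 mm across, to be left alone. Origin: on its underside, 15 mm from the mug's axis towards the handle; the axis lies at +y of the origin and the handle reaches 56 mm from the origin to -y. z up.
- white_mug: Plain white empty mug, 67 mm high, 60 mm across, to be left alone. Origin: on its underside, 10 mm from the mug's axis towards the handle; the axis lies at +y of the origin and the handle reaches 40 mm from the origin to -y. z up.
Mind the look-alikes: they are no part of the job. Leave any purple look-alike of the spice_jar alone.

How it is judged:
By the outcome, as a careful person would: the job done as asked, in the order asked, and still so for the second after the job is handed in, with the robot touching nothing.
It also fails if it takes over 106 s, if anything falls off the work surface, if the arm or the gripper's body presses on something with over 40 N, if the wrist force passes 120 N, or if a joint passes its speed limit or range.

## Working session

There is one attempt and no reset: what is moved stays moved. The work goes in short steps, Python scripts to look and compute and a tool call to move; the robot and the scene stay as the last step left them, time stands still between calls to the robot, and variables do not carry over. Pictures are saved under pics/ and viewed, at most 17 in all, crops included, and the job is handed in when it is done.

```bash
mkdir -p pics; ls; python3 - <<'E'
from bench import ctrl,capture,calibration
import cv2,numpy as np
for n in("top","side","wrist"):
    c=calibration(n); print(n,np.round(c["intrinsics"],1).tolist(),c["distortion"],np.round(c["cam_to_world"],3).tolist())
    im=capture(n); cv2.imwrite(f"pics/{n}0.png",im)
s=ctrl.read_state(); print(s["clock"],s["tool_pos"],s["ee_rot"],s["gripper_width"])
E
```

```text
pics
top [[501.7, 0.0, 290.8], [0.0, 501.7, 215.7], [0.0, 0.0, 1.0]] [-0.08787888  0.          0.          0.          0.        ] [[0.02, 0.987, -0.159, 377.596], [-1.0, 0.018, -0.015, -4.544], [-0.012, 0.159, 0.987, 990.311], [0.0, 0.0, 0.0, 1.0]]
side [[393.9, 0.0, 276.7], [0.0, 393.9, 210.7], [0.0, 0.0, 1.0]] [-0.11711752  0.          0.          0.          0.        ] [[0.996, 0.029, -0.089, 446.876], [-0.091, 0.519, -0.85, -789.06], [0.022, 0.854, 0.52, 515.7], [0.0, 0.0, 0.0, 1.0]]
wrist [[296.3, 0.0, 282.7], [0.0, 296.3, 210.0], [0.0, 0.0, 1.0]] [-0.01456951  0.          0.          0.          0.        ] [[0.272, 0.924, 0.269, 231.474], [-0.962, 0.262, 0.075, -558.601], [-0.001, -0.28, 0.96, 373.62], [0.0, 0.0, 0.0, 1.0]]
0.15 [ 162.76324698 -577.08874985  230.49863146] [-1.79922675e+02 -7.93959452e-03  1.57429875e+01] 85.56110026920705
```

View pics/top0.png

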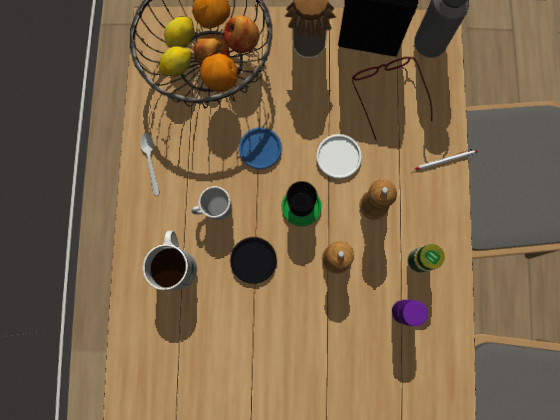

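View pics/side0.png

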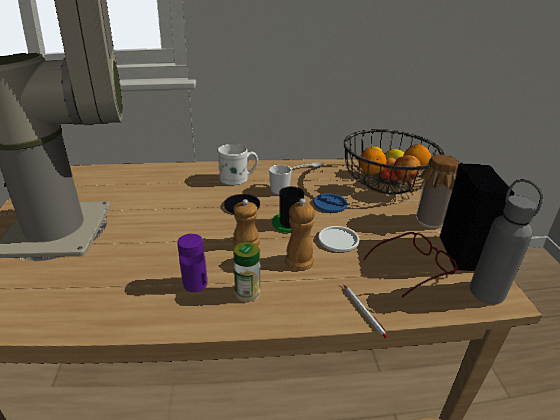

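Top view: blue coaster (260,149), white dish (339,157), green dish with cup (302,205), black dish (254,261), pepper mill knob ~(384,190), salt mill knob ~(341,257), spice jar cap (430,257), purple look-alike (410,313), white mug (214,202), patterned mug (168,267). The side view agrees: the taller mill (300,235) is the one farther in x.

```bash
cat > h.py <<'E'
import cv2,numpy as np
from bench import ctrl,capture,calibration
from scipy.spatial.transform import Rotation as R
def ray(c,px):
    p=cv2.undistortPoints(np.array([[px]],float),np.array(c["intrinsics"],float),np.array(c["distortion"],float))[0,0]
    T=np.array(c["cam_to_world"]); d=T[:3,:3]@np.array([p[0],-p[1],-1]); return T[:3,3],d
def onz(c,px,z):
    o,d=ray(c,px); return o+d*(z-o[2])/d[2]
def proj(c,P):
    T=np.linalg.inv(np.array(c["cam_to_world"])); q=T[:3,:3]@np.array(P,float)+T[:3,3]
    return cv2.projectPoints(np.array([[q[0],-q[1],-q[2]]]),np.zeros(3),np.zeros(3),np.array(c["intrinsics"],float),np.array(c["distortion"],float))[0][0,0]
def blobs(m,amin=60):
    cs,_=cv2.findContours(m.astype(np.uint8),cv2.RETR_EXTERNAL,cv2.CHAIN_APPROX_NONE)
    return sorted([c for c in cs if cv2.contourArea(c)>amin],key=cv2.contourArea,reverse=True)
def togo(P,yaw=None):
    """shift in tool axes from measured pose to TCP position P; turn about tool z to bring yaw"""
    s=ctrl.read_state(); r=R.from_euler('xyz',s["ee_rot"],degrees=True)
    return np.round(r.inv().apply(np.array(P)-s["tool_pos"]),1)
E
python3 - <<'E'
from h import *
im=cv2.imread("pics/top0.png"); c=calibration("top"); hsv=cv2.cvtColor(im,cv2.COLOR_BGR2HSV)
H,S,V=[hsv[...,i].astype(int) for i in range(3)]
roi=np.zeros(H.shape,bool); roi[110:340,190:460]=1
ms={"blue":((H>100)&(H<118)&(S>120)&(V>50),10),"green":((H>50)&(H<85)&(S>120)&(V>50),10),"cap":((H>28)&(H<85)&(S>80)&(V>40),106),"white":((S<45)&(V>120),10),"black":(V<42,10),"purple":((H>120)&(H<150)&(S>120),0)}
for n,(m,z) in ms.items():
    for b in blobs(m&roi)[:5]:
        e=cv2.fitEllipse(cv2.convexHull(b)); x,y,w,h=cv2.boundingRect(b)
        L=onz(c,(x,y+h/2),z);Rr=onz(c,(x+w,y+h/2),z)
        print(n,cv2.contourArea(b),np.round(e[0],1),np.round(e[1],1),(x,y,w,h),onz(c,e[0],z).round(1),"w",np.round(np.linalg.norm(L-Rr),1))
cv2.imwrite("pics/crop.png",cv2.resize(im[120:310,230:460],None,fx=3,fy=3,interpolation=cv2.INTER_CUBIC))
E
```

```text
blue 1268.0 [259.9 148. ] [40.2 41.8] (239, 128, 42, 41) [673.2  76.   10. ] w 85.3
green 442.0 [301.1 206.3] [38.4 39.4] (282, 195, 39, 31) [554.5  -9.7  10. ] w 77.3
green 121.0 [432.2 256.6] [11.6 15.4] (425, 251, 15, 13) [ 459.  -268.6   10. ] w 29.7
cap 485.0 [301. 206.] [39.7 40.2] (281, 194, 41, 32) [537.6  -9.  106. ] w 73.3
cap 350.0 [430.6 255.9] [24.3 27. ] (417, 244, 28, 26) [ 452.2 -239.9  106. ] w 50.1
white 1489.0 [338.6 155.6] [43.6 45. ] (317, 134, 44, 44) [659.9 -83.6  10. ] w 88.9
white 753.5 [212.  202.3] [30.  38.1] (192, 186, 39, 32) [559.4 168.3  10. ] w 78.4
white 69.0 [439.1 160.7] [ 3.4 48.6] (419, 154, 41, 14) [ 653.4 -287.7   10. ] w 84.1
black 1582.0 [253.  260.2] [45.5 45.7] (231, 238, 45, 46) [445.7  82.5  10. ] w 88.2
black 769.0 [301.3 198.5] [30.1 34.7] (286, 182, 31, 35) [570.3  -9.7  10. ] w 61.7
black 74.0 [416.1 264.5] [11.  20.4] (408, 256, 17, 16) [ 443.1 -236.5   10. ] w 33.5
purple 703.5 [410.  312.2] [26.  36.3] (392, 300, 36, 26) [ 350.4 -225.5    0. ] w 70.7
```

View pics/crop.png

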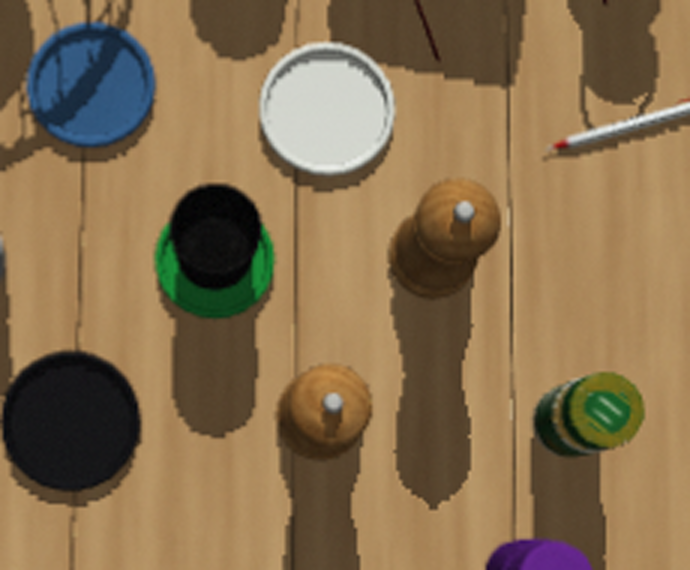

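Crop: pepper knob (463,211)→full (384.0,190.0), salt knob (332,402)→(340.3,253.7), cup rim centre (215,228)→(301.4,195.7), jar cap centre (604,410)→(431,256.3).

```bash
python3 - <<'E'
from h import *
c=calibration("top"); d=calibration("side"); im=cv2.imread("pics/side0.png")
for n,p,z in (("pepper",(384,190),149),("salt",(340.3,253.7),109),("cup",(301.4,195.7),87),("jar",(430.9,256.2),106),("blue",(259.9,148),10),("white",(338.6,155.6),10),("black",(253,260.2),10),("green",(301.1,206.3),10)):
    P=onz(c,p,z); q=proj(d,P); print(n,P.round(1),q.round(1)); cv2.circle(im,tuple(int(round(v)) for v in q),1,(0,0,255),-1)
cv2.imwrite("pics/sidechk.png",cv2.resize(im[180:310,170:370],None,fx=4,fy=4,interpolation=cv2.INTER_NEAREST))
E
```

```text
pepper [ 560.3 -150.6  149. ] [301.5 199.2]
salt [453.2 -79.4 109. ] [244.3 200.3]
cup [560.3  -9.4  87. ] [291.1 192.2]
jar [ 451.6 -240.4  106. ] [245.4 248.2]
blue [673.2  75.9  10. ] [329.  201.4]
white [659.9 -83.7  10. ] [337.7 237.1]
black [445.7  82.6  10. ] [240.8 202.5]
green [554.5  -9.6  10. ] [287.3 220.8]
```

View pics/sidechk.png

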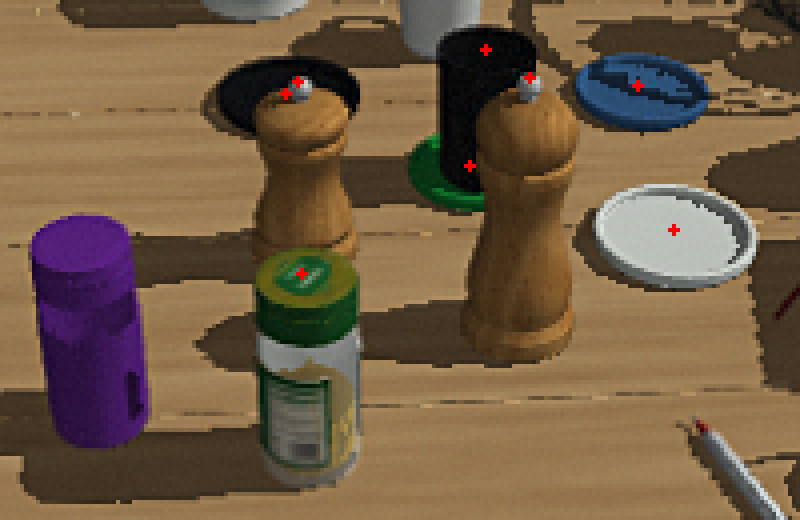

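Projections of the top-view points fall within ~1–2 px on the side picture: knobs at (300,88) and (530,85), jar cap (305,272), dishes centred. Positions are consistent. Moving above the pepper mill.

The rows are not in the units I measure in: shifts go in shares of 1000 mm and turns go in shares of 90 degrees. I convert before sending: 498 mm / 1000 = 0.498, -303 mm / 1000 = -0.303, 15.7 degrees / 90 = 0.1744.

run_rows(plan=[{"d":[0.498, -0.303, -0.03], "rot":[0, 0, 0.1744], "finger_gap":85}, {"d":[0.498, -0.303, -0.03], "rot":[0, 0, 0.1744], "finger_gap":85}, {"d":[0.498, -0.303, -0.03], "rot":[0, 0, 0.1744], "finger_gap":85}, {"d":[0.498, -0.303, -0.03], "rot":[0, 0, 0.1744], "finger_gap":85}, {"d":[0.498, -0.303, -0.03], "rot":[0, 0, 0.1744], "finger_gap":85}, {"d":[0.498, -0.303, -0.03], "rot":[0, 0, 0.1744], "finger_gap":85}, {"d":[0.498, -0.303, -0.03], "rot":[0, 0, 0.1744], "finger_gap":85}, {"d":[0.498, -0.303, -0.03], "rot":[0, 0, 0.1744], "finger_gap":85}, {"d":[0.498, -0.303, -0.03], "rot":[0, 0, 0.1744], "finger_gap":85}, {"d":[0.498, -0.303, -0.03], "rot":[0, 0, 0.1744], "finger_gap":85}, {"d":[0.498, -0.303, -0.03], "rot":[0, 0, 0.1744], "finger_gap":85}, {"d":[0.498, -0.303, -0.03], "rot":[0, 0, 0.1744], "finger_gap":85}, {"d":[0.498, -0.303, -0.03], "rot":[0, 0, 0.1744], "finger_gap":85}, {"d":[0.498, -0.303, -0.03], "rot":[0, 0, 0.1744], "finger_gap":85}, {"d":[0.498, -0.303, -0.03], "rot":[0, 0, 0.1744], "finger_gap":85}, {"d":[0.498, -0.303, -0.03], "rot":[0, 0, 0.1744], "finger_gap":85}, {"d":[0.498, -0.303, -0.03], "rot":[0, 0, 0.1744], "finger_gap":85}, {"d":[0.498, -0.303, -0.03], "rot":[0, 0, 0.1744], "finger_gap":85}, {"d":[0.498, -0.303, -0.03], "rot":[0, 0, 0.1744], "finger_gap":85}, {"d":[0.498, -0.303, -0.03], "rot":[0, 0, 0.1744], "finger_gap":85}])

```text
clock: 1.82
tool_pos: [559.3, -151.9, 261.3]
ee_rot: [180.0, 0.0, -0.1]
force: [-0.5, -0.3, 0.5]
gripper_width: 85.0
gripper_force: 0.0
```

```bash
python3 - <<'E'
from h import *
cv2.imwrite("pics/w1.png",capture("wrist")); c=calibration("wrist"); print(togo((560.5,-150.5,103)),proj(c,(560.5,-150.5,149)))
E
```

```text
[  1.1  -1.3 158.4] [280.2691142  205.45932877]
```

View pics/w1.png

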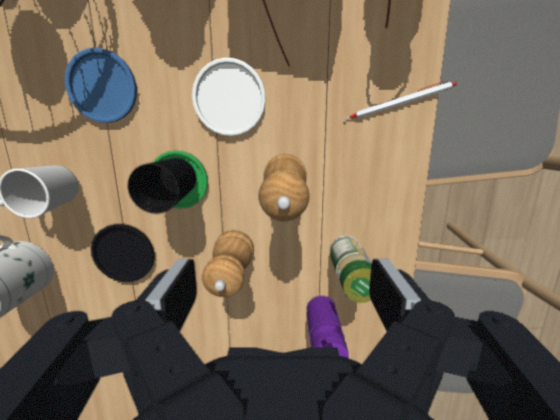

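Wrist view: pepper knob at (284,203), predicted (280,205): about 3 mm, fine. Descend and grip the head.

To row units: 158 mm / 1000 = 0.158, 1.5 mm / 1000 = 0.0015.

run_rows(plan=[{"d":[0.0015, 0, 0.06], "finger_gap":85}, {"d":[0.0015, 0, 0.12], "finger_gap":85}, {"d":[0.0015, 0, 0.15], "finger_gap":85}, {"d":[0.0015, 0, 0.158], "finger_gap":85}, {"d":[0.0015, 0, 0.158], "finger_gap":85}, {"d":[0.0015, 0, 0.158], "finger_gap":85}, {"d":[0.0015, 0, 0.158], "finger_gap":30}, {"d":[0.0015, 0, 0.158], "finger_gap":30}, {"d":[0.0015, 0, 0.158], "finger_gap":30}, {"d":[0.0015, 0, 0.158], "finger_gap":30}, {"d":[0.0015, 0, 0.158], "finger_gap":30}, {"d":[0.0015, 0, 0.158], "finger_gap":30}, {"d":[0.0015, 0, 0.158], "finger_gap":30}, {"d":[0.0015, 0, 0.158], "finger_gap":30}])

```text
clock: 3.03
tool_pos: [563.7, -151.5, 107.0]
ee_rot: [179.9, -0.3, 0.0]
force: [-0.1, 0.1, 7.5]
gripper_width: 45.6
gripper_force: 60.8
```

Width 45.6 and an upward push: the pads sit above the head's equator. Regrip 8 mm lower and look at the settled pose.

To row units: 8 mm / 1000 = 0.008, 4 mm / 1000 = 0.004.

run_rows(plan=[{"finger_gap":85}, {"finger_gap":85}, {"finger_gap":85}, {"finger_gap":85}, {"d":[-0.001, 0, 0.004], "finger_gap":85}, {"d":[-0.001, 0, 0.008], "finger_gap":85}, {"d":[-0.001, 0, 0.008], "finger_gap":85}, {"d":[-0.001, 0, 0.008], "finger_gap":85}])

```text
clock: 3.7
tool_pos: [559.9, -150.5, 94.5]
ee_rot: [-180.0, 0.1, 0.0]
force: [-0.3, -0.7, -0.0]
gripper_width: 84.9
gripper_force: 0.0
```

run_rows(plan=[{"finger_gap":30}, {"finger_gap":30}, {"finger_gap":30}, {"finger_gap":30}, {"finger_gap":30}, {"finger_gap":30}, {"finger_gap":30}, {"finger_gap":30}])

```text
clock: 4.37
tool_pos: [560.8, -151.0, 95.8]
ee_rot: [180.0, -0.1, 0.0]
force: [-0.1, -1.4, 4.1]
gripper_width: 46.2
gripper_force: 61.6
```

To row units: -60 mm / 1000 = -0.06, -30 mm / 1000 = -0.03.

run_rows(plan=[{"d":[0, 0, -0.01], "finger_gap":30}, {"d":[0, 0, -0.03], "finger_gap":30}, {"d":[0, 0, -0.06], "finger_gap":30}, {"d":[0, 0, -0.06], "finger_gap":30}, {"d":[0, 0, -0.06], "finger_gap":30}])

```text
clock: 4.78
tool_pos: [561.7, -150.9, 157.8]
ee_rot: [179.9, -0.2, 0.1]
force: [-0.6, -0.4, -1.9]
gripper_width: 46.2
gripper_force: 61.0
```

```bash
python3 - <<'E'
from h import *
im=capture("side"); cv2.imwrite("pics/s1.png",cv2.resize(im[100:310,150:400],None,fx=2.8,fy=2.8))
s=ctrl.read_state(); print(s["tool_pos"],s["force"],s["torque"])
E
```

```text
[ 560.6223116  -150.55665032  155.84210541] [-1.54398974 -0.235499   -2.7284447 ] [0.06141845 0.04002653 0.02882824]
```

View pics/s1.png

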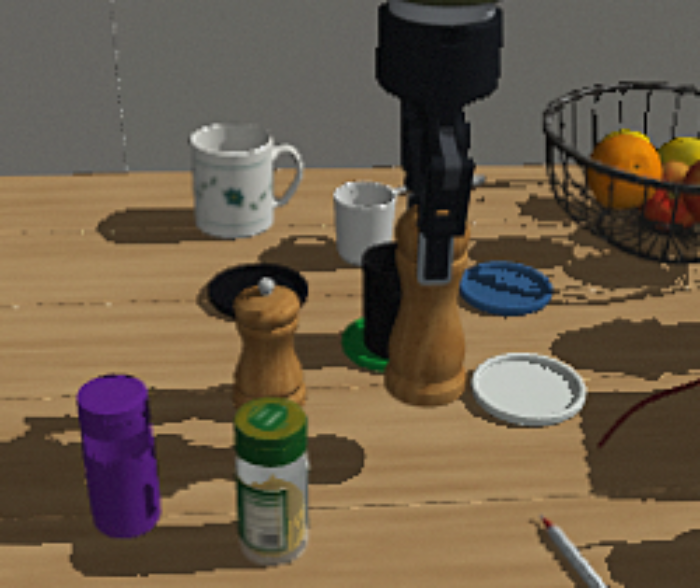

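Lifted cleanly, mill upright (at ~(425,310) in the crop), held round head/neck. Carry over the black dish.

To row units: -233 mm / 1000 = -0.233, -115 mm / 1000 = -0.115.

run_rows(plan=[{"d":[0, 0, -0.04], "finger_gap":30}, {"d":[0, 0, -0.08], "finger_gap":30}, {"d":[-0.01, -0.02, -0.1], "finger_gap":30}, {"d":[-0.029, -0.058, -0.1], "finger_gap":30}, {"d":[-0.046, -0.093, -0.1], "finger_gap":30}, {"d":[-0.063, -0.128, -0.1], "finger_gap":30}, {"d":[-0.08, -0.163, -0.1], "finger_gap":30}, {"d":[-0.097, -0.198, -0.1], "finger_gap":30}, {"d":[-0.108, -0.22, -0.1], "finger_gap":30}, {"d":[-0.115, -0.233, -0.1], "finger_gap":30}, {"d":[-0.115, -0.233, -0.1], "finger_gap":30}, {"d":[-0.115, -0.233, -0.1], "finger_gap":30}, {"d":[-0.115, -0.233, -0.1], "finger_gap":30}, {"d":[-0.115, -0.233, -0.1], "finger_gap":30}, {"d":[-0.115, -0.233, -0.1], "finger_gap":30}])

```text
clock: 6.08
tool_pos: [445.4, 81.4, 254.9]
ee_rot: [180.0, 0.1, -0.0]
force: [0.0, 0.6, -2.5]
gripper_width: 46.2
gripper_force: 61.8
```

```bash
python3 - <<'E'
from h import *
print(togo((446,82.5,101)))
im=capture("side"); cv2.imwrite("pics/s2.png",cv2.resize(im[60:260,150:400],None,fx=2.8,fy=2.8))
E
```

```text
[  0.7  -1.2 153.9]
```

View pics/s2.png

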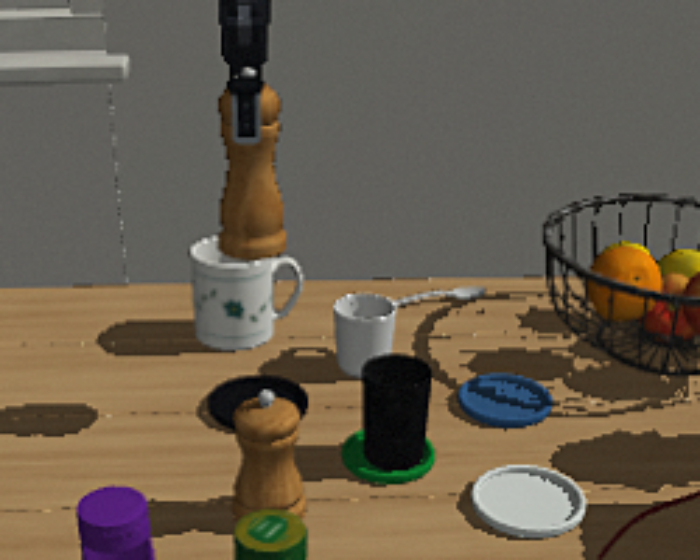

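The mill hangs upright over the black dish. Lower it, last part slowly.

To row units: 154 mm / 1000 = 0.154, 153 mm / 1000 = 0.153.

run_rows(plan=[{"d":[0.0007, -0.0012, 0.04], "finger_gap":30}, {"d":[0.0007, -0.0012, 0.08], "finger_gap":30}, {"d":[0.0007, -0.0012, 0.115], "finger_gap":30}, {"d":[0.0007, -0.0012, 0.135], "finger_gap":30}, {"d":[0.0007, -0.0012, 0.145], "finger_gap":30}, {"d":[0.0007, -0.0012, 0.15], "finger_gap":30}, {"d":[0.0007, -0.0012, 0.152], "finger_gap":30}, {"d":[0.0007, -0.0012, 0.153], "finger_gap":30}, {"d":[0.0007, -0.0012, 0.154], "finger_gap":30}, {"d":[0.0007, -0.0012, 0.154], "finger_gap":30}])

```text
clock: 6.97
tool_pos: [447.1, 83.4, 102.8]
ee_rot: [-180.0, -0.1, 0.0]
force: [-0.3, -1.0, -1.6]
gripper_width: 46.4
gripper_force: 61.7
```

To row units: 3 mm / 1000 = 0.003, 2 mm / 1000 = 0.002.

run_rows(plan=[{"d":[-0.0005, 0.0005, 0.001], "finger_gap":30}, {"d":[-0.0005, 0.0005, 0.002], "finger_gap":30}, {"d":[-0.0005, 0.0005, 0.003], "finger_gap":30}, {"d":[-0.0005, 0.0005, 0.003], "finger_gap":30}, {"d":[-0.0005, 0.0005, 0.003], "finger_gap":30}])

```text
clock: 7.38
tool_pos: [446.5, 82.9, 99.8]
ee_rot: [180.0, -0.1, 0.0]
force: [-1.8, -0.4, 6.6]
gripper_width: 46.1
gripper_force: 62.5
```

Contact. Release, rise, go over the salt mill.

To row units: 162 mm / 1000 = 0.162, 140 mm / 1000 = 0.14.

run_rows(plan=[{"finger_gap":85}, {"finger_gap":85}, {"finger_gap":85}, {"finger_gap":85}, {"finger_gap":85}, {"d":[0, 0, -0.015], "finger_gap":85}, {"d":[0, 0, -0.05], "finger_gap":85}, {"d":[0, 0, -0.09], "finger_gap":85}, {"d":[0.002, 0.02, -0.13], "finger_gap":85}, {"d":[0.004, 0.06, -0.13], "finger_gap":85}, {"d":[0.005, 0.1, -0.13], "finger_gap":85}, {"d":[0.007, 0.14, -0.13], "finger_gap":85}, {"d":[0.007, 0.162, -0.13], "finger_gap":85}, {"d":[0.007, 0.162, -0.13], "finger_gap":85}, {"d":[0.007, 0.162, -0.13], "finger_gap":85}, {"d":[0.007, 0.162, -0.13], "finger_gap":85}])

```text
clock: 8.72
tool_pos: [452.5, -78.7, 228.1]
ee_rot: [-180.0, 0.0, 0.0]
force: [1.1, 0.5, -0.5]
gripper_width: 85.2
gripper_force: 0.0
```

```bash
python3 - <<'E'
from h import *
cv2.imwrite("pics/w2.png",capture("wrist")); c=calibration("wrist"); print(togo((453.5,-79.5,58)),proj(c,(453.5,-79.5,109)),proj(c,(446,82.5,154)),proj(c,(446,82.5,10)))
E
```

```text
[  1.1   1.3 170.1] [283.07996821 203.61217563] [ 76.30053616 227.35193811] [153.12730285 188.58398975]
```

View pics/w2.png

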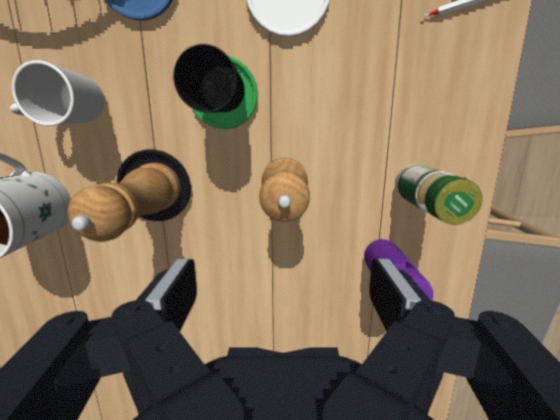

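Pepper stands in its dish (knob at (80,222), base inside dish at (155,190)); salt knob (284,202) matches the prediction (283,204). Grip the salt.

To row units: 162 mm / 1000 = 0.162, 150 mm / 1000 = 0.15.

run_rows(plan=[{"d":[0.001, 0.001, 0.04], "finger_gap":85}, {"d":[0.001, 0.001, 0.08], "finger_gap":85}, {"d":[0.001, 0.001, 0.12], "finger_gap":85}, {"d":[0.001, 0.001, 0.15], "finger_gap":85}, {"d":[0.001, 0.001, 0.162], "finger_gap":85}, {"d":[0.001, 0.001, 0.162], "finger_gap":85}, {"d":[0.001, 0.001, 0.162], "finger_gap":85}, {"d":[0.001, 0.001, 0.162], "finger_gap":30}, {"d":[0.001, 0.001, 0.162], "finger_gap":30}, {"d":[0.001, 0.001, 0.162], "finger_gap":30}, {"d":[0.001, 0.001, 0.162], "finger_gap":30}, {"d":[0.001, 0.001, 0.162], "finger_gap":30}, {"d":[0.001, 0.001, 0.162], "finger_gap":30}, {"d":[0.001, 0.001, 0.162], "finger_gap":30}, {"d":[0.001, 0.001, 0.162], "finger_gap":30}])

```text
clock: 10.02
tool_pos: [455.3, -80.6, 68.5]
ee_rot: [179.9, -0.2, 0.0]
force: [-0.9, 0.8, 7.6]
gripper_width: 45.6
gripper_force: 61.4
```

To row units: 206 mm / 1000 = 0.206, 110 mm / 1000 = 0.11.

run_rows(plan=[{"d":[0, 0, -0.02], "finger_gap":30}, {"d":[0, 0, -0.06], "finger_gap":30}, {"d":[0, 0, -0.1], "finger_gap":30}, {"d":[0.01, 0, -0.12], "finger_gap":30}, {"d":[0.04, 0.001, -0.12], "finger_gap":30}, {"d":[0.075, 0.001, -0.12], "finger_gap":30}, {"d":[0.11, 0.002, -0.12], "finger_gap":30}, {"d":[0.145, 0.002, -0.12], "finger_gap":30}, {"d":[0.18, 0.003, -0.12], "finger_gap":30}, {"d":[0.2, 0.003, -0.12], "finger_gap":30}, {"d":[0.206, 0.003, -0.12], "finger_gap":30}, {"d":[0.206, 0.003, -0.12], "finger_gap":30}, {"d":[0.206, 0.003, -0.12], "finger_gap":30}, {"d":[0.206, 0.003, -0.12], "finger_gap":30}, {"d":[0.206, 0.003, -0.12], "finger_gap":30}])

```text
clock: 11.27
tool_pos: [658.7, -83.0, 186.7]
ee_rot: [180.0, -0.0, 0.0]
force: [-0.9, 0.2, -1.0]
gripper_width: 45.7
gripper_force: 61.9
```

```bash
python3 - <<'E'
from h import *
print(togo((660.5,-83.5,72)))
im=capture("side"); cv2.imwrite("pics/s3.png",cv2.resize(im[60:260,200:450],None,fx=2.8,fy=2.8))
E
```

```text
[  1.8   0.5 114.7]
```

View pics/s3.png

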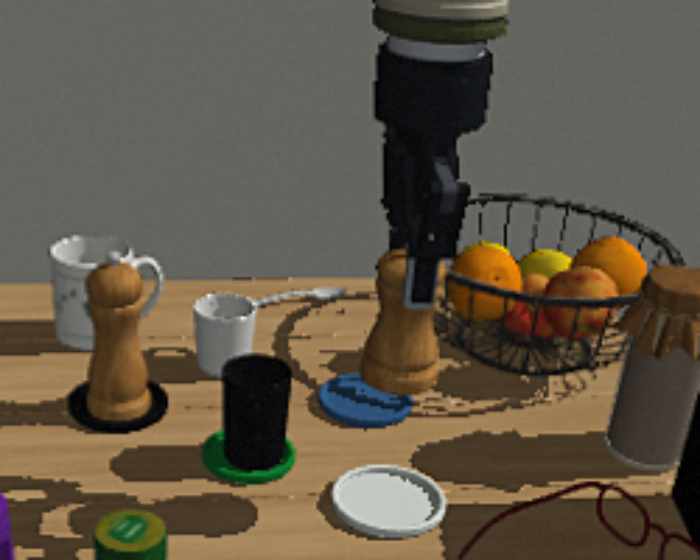

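Pepper stands upright inside the black dish. The salt mill hangs upright but may sit off-centre in x between the fingers (head at crop x 398, base (400,378), finger 425); checking.

```bash
python3 - <<'E'
from h import *
d=calibration("side"); z0=186.7-68.5
f=lambda P:((proj(d,P)-[200,60])*2.8).round(0)
for x in (650,655,660): print(x,f((x,-83,z0+5)),"edges",f((x-29,-83,z0+5))[0],f((x+29,-83,z0+5))[0],"head",f((x,-83,z0+89)),f((x,-83-30,z0+80)))
im=capture("wrist"); s=ctrl.read_state()
w=calibration("wrist"); print(s["tool_pos"],proj(w,(s["tool_pos"][0],s["tool_pos"][1],s["tool_pos"][2]+40)))
cv2.imwrite("pics/w3.png",im)
E
```

```text
650 [388. 372.] edges 350.0 426.0 head [400. 268.] [409. 298.]
655 [394. 372.] edges 356.0 432.0 head [407. 268.] [416. 297.]
660 [401. 372.] edges 363.0 438.0 head [413. 268.] [423. 297.]
[658.9283404  -82.99864933 186.79972499] [280.66516702 308.37626595]
```

View pics/w3.png

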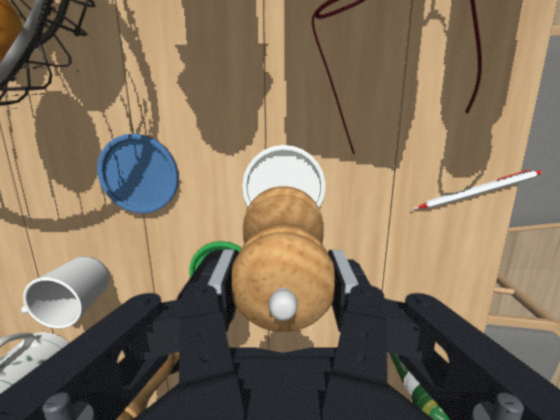

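Base edges (360–440) match x≈660 and the knob (284,303) matches the grip centre (281,308), so the mill is well centred. Lower.

To row units: 115 mm / 1000 = 0.115, 114 mm / 1000 = 0.114.

run_rows(plan=[{"d":[0.001, 0.0005, 0.04], "finger_gap":30}, {"d":[0.001, 0.0005, 0.075], "finger_gap":30}, {"d":[0.001, 0.0005, 0.095], "finger_gap":30}, {"d":[0.001, 0.0005, 0.105], "finger_gap":30}, {"d":[0.001, 0.0005, 0.11], "finger_gap":30}, {"d":[0.001, 0.0005, 0.113], "finger_gap":30}, {"d":[0.001, 0.0005, 0.114], "finger_gap":30}, {"d":[0.001, 0.0005, 0.115], "finger_gap":30}, {"d":[0.001, 0.0005, 0.115], "finger_gap":30}, {"d":[0.001, 0.0005, 0.115], "finger_gap":30}])

```text
clock: 12.2
tool_pos: [661.5, -83.6, 72.8]
ee_rot: [180.0, -0.1, 0.0]
force: [-0.6, 0.5, -1.3]
gripper_width: 45.9
gripper_force: 61.9
```

To row units: 3 mm / 1000 = 0.003, 2 mm / 1000 = 0.002.

run_rows(plan=[{"d":[0, 0, 0.001], "finger_gap":30}, {"d":[0, 0, 0.002], "finger_gap":30}, {"d":[0, 0, 0.003], "finger_gap":30}, {"d":[0, 0, 0.003], "finger_gap":30}, {"d":[0, 0, 0.003], "finger_gap":30}])

```text
clock: 12.62
tool_pos: [662.4, -83.7, 72.6]
ee_rot: [180.0, -0.2, 0.1]
force: [-6.2, 1.7, 16.6]
gripper_width: 45.4
gripper_force: 64.0
```

Contact. Release, rise, go over the cup.

To row units: -120 mm / 1000 = -0.12, -101 mm / 1000 = -0.101.

run_rows(plan=[{"d":[0, 0, -0.002], "finger_gap":30}, {"d":[0, 0, -0.002], "finger_gap":85}, {"d":[0, 0, -0.002], "finger_gap":85}, {"d":[0, 0, -0.002], "finger_gap":85}, {"d":[0, 0, -0.002], "finger_gap":85}, {"d":[0, 0, -0.002], "finger_gap":85}, {"d":[0, 0, -0.02], "finger_gap":85}, {"d":[0, 0, -0.06], "finger_gap":85}, {"d":[0, 0, -0.1], "finger_gap":85}, {"d":[-0.015, -0.011, -0.12], "finger_gap":85}, {"d":[-0.045, -0.033, -0.12], "finger_gap":85}, {"d":[-0.075, -0.055, -0.12], "finger_gap":85}, {"d":[-0.095, -0.069, -0.12], "finger_gap":85}, {"d":[-0.101, -0.074, -0.12], "finger_gap":85}, {"d":[-0.101, -0.074, -0.12], "finger_gap":85}, {"d":[-0.101, -0.074, -0.12], "finger_gap":85}, {"d":[-0.101, -0.074, -0.12], "finger_gap":85}])

```text
clock: 14.03
tool_pos: [560.4, -10.2, 188.4]
ee_rot: [180.0, -0.0, 0.0]
force: [0.5, -0.4, -0.3]
gripper_width: 84.9
gripper_force: 0.0
```

```bash
python3 - <<'E'
from h import *
im=capture("wrist"); cv2.imwrite("pics/w4.png",im); c=calibration("wrist"); print(togo((560.5,-9.5,40)),proj(c,(560.5,-9.5,87)))
E
```

```text
[  0.   -0.8 148.3] [280.72777957 210.0408773 ]
```

View pics/w4.png

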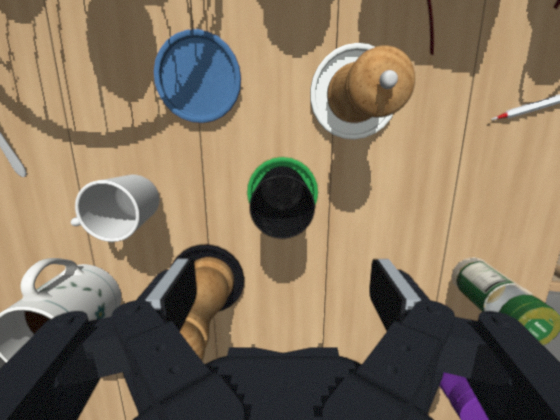

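Salt stands in the white dish (355,90), cup rim centre (282,205) vs predicted (281,210). Grip the cup.

To row units: 152 mm / 1000 = 0.152, 1.5 mm / 1000 = 0.0015.

run_rows(plan=[{"d":[0.0015, -0.0005, 0.04], "finger_gap":85}, {"d":[0.0015, -0.0005, 0.08], "finger_gap":85}, {"d":[0.0015, -0.0005, 0.12], "finger_gap":85}, {"d":[0.0015, -0.0005, 0.145], "finger_gap":85}, {"d":[0.0015, -0.0005, 0.152], "finger_gap":85}, {"d":[0.0015, -0.0005, 0.152], "finger_gap":85}, {"d":[0.0015, -0.0005, 0.152], "finger_gap":85}, {"d":[0.0015, -0.0005, 0.152], "finger_gap":40}, {"d":[0.0015, -0.0005, 0.152], "finger_gap":40}, {"d":[0.0015, -0.0005, 0.152], "finger_gap":40}, {"d":[0.0015, -0.0005, 0.152], "finger_gap":40}, {"d":[0.0015, -0.0005, 0.152], "finger_gap":40}, {"d":[0.0015, -0.0005, 0.152], "finger_gap":40}, {"d":[0.0015, -0.0005, 0.152], "finger_gap":40}])

```text
clock: 15.25
tool_pos: [563.1, -9.3, 39.2]
ee_rot: [180.0, -0.3, 0.1]
force: [-1.9, -0.9, 8.1]
gripper_width: 54.4
gripper_force: 62.4
```

run_rows(plan=[{"d":[0, 0, -0.02], "finger_gap":40}, {"d":[0, 0, -0.06], "finger_gap":40}, {"d":[0.01, -0.008, -0.07], "finger_gap":40}, {"d":[0.035, -0.027, -0.07], "finger_gap":40}, {"d":[0.062, -0.047, -0.07], "finger_gap":40}, {"d":[0.09, -0.068, -0.07], "finger_gap":40}, {"d":[0.106, -0.081, -0.07], "finger_gap":40}, {"d":[0.111, -0.085, -0.07], "finger_gap":40}, {"d":[0.111, -0.085, -0.07], "finger_gap":40}, {"d":[0.111, -0.085, -0.07], "finger_gap":40}, {"d":[0.111, -0.085, -0.07], "finger_gap":40}])

```text
clock: 16.17
tool_pos: [671.2, 75.2, 106.4]
ee_rot: [180.0, 0.0, 0.0]
force: [-0.3, -0.1, -0.6]
gripper_width: 54.0
gripper_force: 63.5
```

```bash
python3 - <<'E'
from h import *
im=capture("wrist"); cv2.imwrite("pics/w5.png",im); print(togo((673.5,76,39.5)))
E
```

```text
[ 2.4 -0.9 66.9]
```

View pics/w5.png

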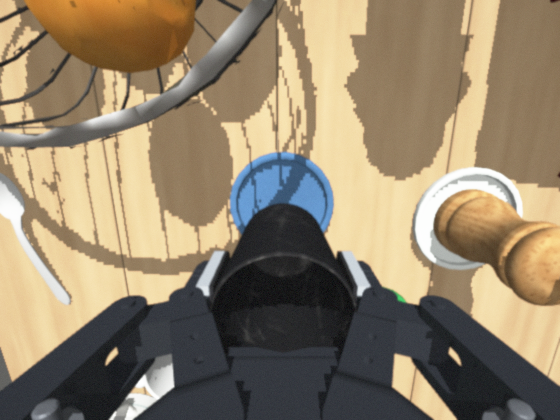

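Cup held upright over the coaster (282,200), clear of the basket. Lower it.

To row units: 68 mm / 1000 = 0.068, 67 mm / 1000 = 0.067.

run_rows(plan=[{"d":[0.0015, -0.0005, 0.03], "finger_gap":40}, {"d":[0.0015, -0.0005, 0.05], "finger_gap":40}, {"d":[0.0015, -0.0005, 0.06], "finger_gap":40}, {"d":[0.0015, -0.0005, 0.064], "finger_gap":40}, {"d":[0.0015, -0.0005, 0.066], "finger_gap":40}, {"d":[0.0015, -0.0005, 0.067], "finger_gap":40}, {"d":[0.0015, -0.0005, 0.068], "finger_gap":40}, {"d":[0.0015, -0.0005, 0.068], "finger_gap":40}, {"d":[0.0015, -0.0005, 0.068], "finger_gap":40}])

```text
clock: 16.97
tool_pos: [674.2, 76.6, 39.5]
ee_rot: [-180.0, -0.1, 0.0]
force: [-0.3, -0.3, -1.4]
gripper_width: 54.1
gripper_force: 63.5
```

To row units: 2 mm / 1000 = 0.002, 1 mm / 1000 = 0.001.

run_rows(plan=[{"d":[-0.0005, 0.0005, 0.001], "finger_gap":40}, {"d":[-0.0005, 0.0005, 0.002], "finger_gap":40}, {"d":[-0.0005, 0.0005, 0.002], "finger_gap":40}, {"d":[-0.0005, 0.0005, 0.002], "finger_gap":40}])

```text
clock: 17.3
tool_pos: [674.6, 76.5, 39.4]
ee_rot: [-180.0, -0.2, 0.1]
force: [-3.8, 1.2, 11.5]
gripper_width: 54.4
gripper_force: 63.9
```

Contact. Release, rise, head for the jar.

To row units: 316 mm / 1000 = 0.316, -222 mm / 1000 = -0.222.

run_rows(plan=[{"d":[0, 0, -0.001], "finger_gap":85}, {"d":[0, 0, -0.001], "finger_gap":85}, {"d":[0, 0, -0.001], "finger_gap":85}, {"d":[0, 0, -0.001], "finger_gap":85}, {"d":[0, 0, -0.001], "finger_gap":85}, {"d":[0, 0, -0.02], "finger_gap":85}, {"d":[0, 0, -0.06], "finger_gap":85}, {"d":[0, 0, -0.1], "finger_gap":85}, {"d":[0, 0, -0.14], "finger_gap":85}, {"d":[-0.01, 0.015, -0.16], "finger_gap":85}, {"d":[-0.222, 0.316, -0.16], "finger_gap":85}, {"d":[-0.222, 0.316, -0.16], "finger_gap":85}, {"d":[-0.222, 0.316, -0.16], "finger_gap":85}, {"d":[-0.222, 0.316, -0.16], "finger_gap":85}, {"d":[-0.222, 0.316, -0.16], "finger_gap":85}, {"d":[-0.222, 0.316, -0.16], "finger_gap":85}, {"d":[-0.222, 0.316, -0.16], "finger_gap":85}, {"d":[-0.222, 0.316, -0.16], "finger_gap":85}, {"d":[-0.222, 0.316, -0.16], "finger_gap":85}, {"d":[-0.222, 0.316, -0.16], "finger_gap":85}])

```text
clock: 18.97
tool_pos: [447.8, -244.8, 196.3]
ee_rot: [179.9, 0.1, -0.2]
force: [-0.4, -0.2, -0.1]
gripper_width: 85.1
gripper_force: 0.0
```

run_rows(plan=[{"finger_gap":85}, {"finger_gap":85}, {"finger_gap":85}])

```text
clock: 19.22
tool_pos: [451.7, -239.3, 196.2]
ee_rot: [-180.0, -0.0, 0.1]
force: [0.8, -0.0, -0.1]
gripper_width: 85.3
gripper_force: 0.0
```

```bash
python3 - <<'E'
from h import *
cv2.imwrite("pics/w6.png",capture("wrist")); c=calibration("wrist"); print(togo((452,-240.5,48)),proj(c,(452,-240.5,106)))
cv2.imwrite("pics/top6.png",capture("top"))
E
```

```text
[1.000e-01 1.400e+00 1.482e+02] [283.37126706 213.71695839]
```

View pics/w6.png

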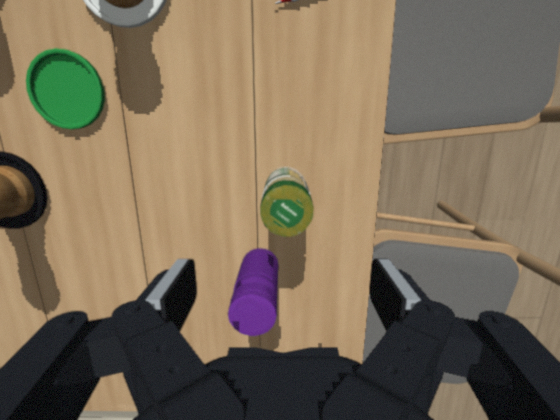

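Jar cap centre (287,209) vs predicted (283,214), purple one well clear at (258,300). Shift ~2 mm, grip the jar; re-measure the now-empty green dish from the top picture.

To row units: 148 mm / 1000 = 0.148, 120 mm / 1000 = 0.12.

run_rows(plan=[{"d":[0.0015, 0.0025, 0.04], "finger_gap":85}, {"d":[0.0015, 0.0025, 0.08], "finger_gap":85}, {"d":[0.0015, 0.0025, 0.12], "finger_gap":85}, {"d":[0.0015, 0.0025, 0.142], "finger_gap":85}, {"d":[0.0015, 0.0025, 0.148], "finger_gap":85}, {"d":[0.0015, 0.0025, 0.148], "finger_gap":85}, {"d":[0.0015, 0.0025, 0.148], "finger_gap":85}, {"d":[0.0015, 0.0025, 0.148], "finger_gap":30}, {"d":[0.0015, 0.0025, 0.148], "finger_gap":30}, {"d":[0.0015, 0.0025, 0.148], "finger_gap":30}, {"d":[0.0015, 0.0025, 0.148], "finger_gap":30}, {"d":[0.0015, 0.0025, 0.148], "finger_gap":30}, {"d":[0.0015, 0.0025, 0.148], "finger_gap":30}, {"d":[0.0015, 0.0025, 0.148], "finger_gap":30}, {"d":[0.0015, 0.0025, 0.148], "finger_gap":30}])

```text
clock: 20.57
tool_pos: [454.0, -243.2, 50.4]
ee_rot: [179.9, -0.2, 0.0]
force: [-1.6, 1.3, 7.2]
gripper_width: 44.7
gripper_force: 60.4
```

```bash
python3 - <<'E'
from h import *
im=cv2.imread("pics/top6.png"); c=calibration("top"); hsv=cv2.cvtColor(im,cv2.COLOR_BGR2HSV); H,S,V=[hsv[...,i].astype(int) for i in range(3)]
m=(H>50)&(H<85)&(S>120)&(V>40); m[:,350:]=0
b=blobs(m)[0]; e=cv2.fitEllipse(b); print(e,onz(c,e[0],10))
E
```

```text
((301.0989990234375, 206.1091766357422), (38.42428970336914, 38.56027603149414), 129.15760803222656) [554.83861078  -9.61287791  10.        ]
```

To row units: -234 mm / 1000 = -0.234, 102 mm / 1000 = 0.102.

run_rows(plan=[{"d":[0, 0, -0.02], "finger_gap":30}, {"d":[0, 0, -0.06], "finger_gap":30}, {"d":[0.005, -0.011, -0.08], "finger_gap":30}, {"d":[0.02, -0.045, -0.08], "finger_gap":30}, {"d":[0.035, -0.08, -0.08], "finger_gap":30}, {"d":[0.05, -0.115, -0.08], "finger_gap":30}, {"d":[0.065, -0.15, -0.08], "finger_gap":30}, {"d":[0.08, -0.185, -0.08], "finger_gap":30}, {"d":[0.095, -0.218, -0.08], "finger_gap":30}, {"d":[0.101, -0.232, -0.08], "finger_gap":30}, {"d":[0.102, -0.234, -0.08], "finger_gap":30}, {"d":[0.102, -0.234, -0.08], "finger_gap":30}, {"d":[0.102, -0.234, -0.08], "finger_gap":30}, {"d":[0.102, -0.234, -0.08], "finger_gap":30}])

```text
clock: 21.73
tool_pos: [554.2, -9.7, 128.4]
ee_rot: [180.0, 0.0, -0.0]
force: [0.7, -0.5, -0.2]
gripper_width: 44.6
gripper_force: 61.4
```

```bash
python3 - <<'E'
from h import *
im=capture("side"); cv2.imwrite("pics/s7.png",cv2.resize(im[110:310,190:440],None,fx=2.8,fy=2.8)); print(togo((556,-9.5,54)))
E
```

```text
[ 1.9 -0.3 74.3]
```

View pics/s7.png

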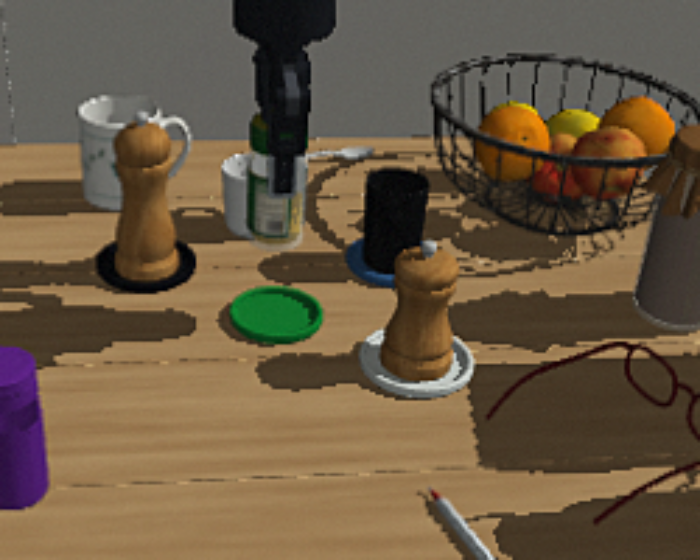

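Jar hangs upright above the green dish (275,313); pepper, salt and cup stand inside their dishes. Lower it.

To row units: 75 mm / 1000 = 0.075, 74 mm / 1000 = 0.074.

run_rows(plan=[{"d":[0.001, -0.0003, 0.03], "finger_gap":30}, {"d":[0.001, -0.0003, 0.055], "finger_gap":30}, {"d":[0.001, -0.0003, 0.066], "finger_gap":30}, {"d":[0.001, -0.0003, 0.071], "finger_gap":30}, {"d":[0.001, -0.0003, 0.073], "finger_gap":30}, {"d":[0.001, -0.0003, 0.074], "finger_gap":30}, {"d":[0.001, -0.0003, 0.075], "finger_gap":30}, {"d":[0.001, -0.0003, 0.075], "finger_gap":30}, {"d":[0.001, -0.0003, 0.075], "finger_gap":30}])

```text
clock: 22.53
tool_pos: [556.4, -8.3, 54.5]
ee_rot: [180.0, -0.1, 0.1]
force: [0.6, -0.3, -0.0]
gripper_width: 44.2
gripper_force: 61.5
```

To row units: 2 mm / 1000 = 0.002, 1 mm / 1000 = 0.001.

run_rows(plan=[{"d":[-0.0005, 0.001, 0.001], "finger_gap":30}, {"d":[-0.0005, 0.001, 0.002], "finger_gap":30}, {"d":[-0.0005, 0.001, 0.002], "finger_gap":30}, {"d":[-0.0005, 0.001, 0.002], "finger_gap":30}])

```text
clock: 22.87
tool_pos: [556.8, -8.5, 54.3]
ee_rot: [-179.9, -0.2, 0.1]
force: [-4.9, 4.3, 15.1]
gripper_width: 44.3
gripper_force: 63.0
```

Contact. Release, rise and move clear towards −y.

To row units: 320 mm / 1000 = 0.32, -200 mm / 1000 = -0.2.

run_rows(plan=[{"d":[0, 0, -0.001], "finger_gap":85}, {"d":[0, 0, -0.001], "finger_gap":85}, {"d":[0, 0, -0.001], "finger_gap":85}, {"d":[0, 0, -0.001], "finger_gap":85}, {"d":[0, 0, -0.001], "finger_gap":85}, {"d":[0, 0, -0.001], "finger_gap":85}, {"d":[0, 0, -0.02], "finger_gap":85}, {"d":[0, 0, -0.06], "finger_gap":85}, {"d":[0, 0, -0.1], "finger_gap":85}, {"d":[0, 0, -0.14], "finger_gap":85}, {"d":[0, 0, -0.18], "finger_gap":85}, {"d":[-0.1, 0.32, -0.2], "finger_gap":85}, {"d":[-0.1, 0.32, -0.2], "finger_gap":85}, {"d":[-0.1, 0.32, -0.2], "finger_gap":85}, {"d":[-0.1, 0.32, -0.2], "finger_gap":85}, {"d":[-0.1, 0.32, -0.2], "finger_gap":85}, {"d":[-0.1, 0.32, -0.2], "finger_gap":85}, {"d":[-0.1, 0.32, -0.2], "finger_gap":85}, {"d":[-0.1, 0.32, -0.2], "finger_gap":85}, {"d":[-0.1, 0.32, -0.2], "finger_gap":85}])

```text
clock: 24.53
tool_pos: [452.4, -335.6, 251.5]
ee_rot: [179.8, 0.0, -0.3]
force: [2.0, 0.2, -0.3]
gripper_width: 85.2
gripper_force: 0.0
```

```bash
python3 - <<'E'
from h import *
im=capture("top"); cv2.imwrite("pics/top8.png",im[60:360,140:540].repeat(2,0).repeat(2,1)); print(ctrl.read_state()["tool_pos"])
E
```

```text
[ 453.39942419 -333.21131556  251.23960586]
```

View pics/top8.png

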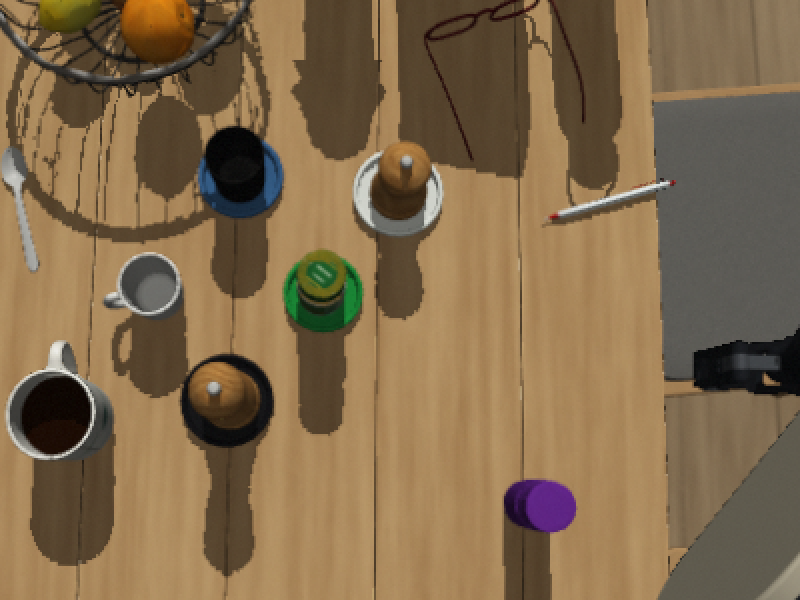

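All four stand upright inside their rims (pepper (225,398), salt (400,190), jar (322,285), cup (238,170)); mugs and purple jar untouched. Handing in.

run_rows(plan=[{"finger_gap":85}, {"finger_gap":85}, {"finger_gap":85}])

```text
clock: 24.83
tool_pos: [455.8, -328.0, 251.1]
ee_rot: [-180.0, 0.0, 0.1]
force: [-1.2, 0.0, 0.3]
gripper_width: 85.1
gripper_force: 0.0
```

```bash
python3 -c "
from bench import workorder
print(workorder.hand_in())"
```

```text
the job is handed in; nothing more can be done
None
```

I handed the job in at 24.8 s: the last top view shows the pepper mill, salt mill, spice jar and black cup upright inside the rims of their own dishes or coaster, with the two mugs and the purple jar untouched. No verdict was printed.

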